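# Find the prize tin by rocking it and hold it out to the customer

### The arm

A 6-joint arm with a two-finger parallel gripper is mounted at the origin on the work surface. World frame = base frame: x ahead of the robot, y to its left, z up, the work surface at z = 0. Lengths are in m, angles in rad, forces in N, time in s.
With the tool pointing down it reaches from about 0.35 to 0.775 m from the base axis. Payload 5.5 kg.
Tool frame: the origin (TCP) lies midway between the tips of the shut fingers; the grasp point (between the pads) lies 19 mm behind it; z points along the fingers, y is the line along which they close (so a half turn about z gives the same grasp; the last joint's range is limited). The gripper opens to 85 mm and grips with 20 to 120 N. Pads are 22 mm wide; open, the fingers measure 114 mm over their backs; the gripper's body (76 mm by 85 mm) begins 54 mm behind the grasp point. The pads swing forward as they close: fully open they stand 13 mm farther back than shut.
Start: joints at [-1.269, 0.313, 0.046, 1.304, 0, 1.431], TCP at [0.246, -0.52, 0.231] pointing down, gripper open.
Joint ranges: [-2.76, 2.76], [-0.86, 1.69], [-1.03, 1.26], [-2.2, 2.34], [-1.47, 1.5], [-3.14, 3.14]. Speed limits (rad/s): [2.57, 2.57, 3.14, 3.14, 3.14, 3.14].

### API

Orientations are given as a unit quaternion [w, x, y, z].
In Python, from workcell import env gives the robot as it stands.
- The arm moves only by the tool move_arm, never from a script. Its argument "targets" is a list of rows, each a list of 3 entries, a list of its own where there are three numbers: the shift along the tool's x, y, z in mm, then the turn, a rotation vector about the tool's x, y, z in units of 10 degrees (1.0 is 10 degrees), then the closure, from -1 (fully open) to 1 (shut). In form: [[[dx, dy, dz], [ax, ay, az], gripper], ...]. A call has 1 to 5 rows; each row is the pose to reach, as a shift and turn from the pose commanded when the call began, along the tool's axes at that moment; what a row does not reach only later rows make up. A row lasts 1/8 s, in which the tool goes at most 62.5 mm and 10.7 degrees, less where a joint would pass 70% of its speed; a pose out of reach is approached as far as the arm can. A call with a gripper value outside its range is refused whole. The fingers move at their own pace and stop on an object; "squeeze" is the grip in N (left out, the last holds). Time passes only in rows, so rows that repeat a pose let the fingers close. It gives the time, the measured TCP pose, the force, the opening and the grip force at its end, in the units of the state.
- env.get_state(): the state, without advancing time (a new reading comes with each control period).
- env.read_camera(name): name is "side" or "top"; returns a dict with "pixels" (480x640x3 uint8, red, green, blue), "fovy" (degrees; the focal length in pixels is half the picture's height over the tangent of half this angle, whatever the lens; pixels are square), "cx", "cy" (the principal point, pixels), "extrinsics" (4x4, takes a point from world to camera coordinates). Camera axes: x right, y up, looking along -z (the intrinsics and any distortion apply to the point x, -y, -z); pixel columns grow to the right and rows downward; lengths in m; the calibration is good to about 2 mm. A picture is of the moment at which its call begins. There is no depth.
- env.hand_in(): hands the job in; it is judged then, once.
Trained networks look in a picture, given as the dict that the camera call returned (one of the last four; its "shot" number tells which), for a name from the list of things; names that differ only in an ending like _2 or _b are one class to them, and where a whole thing is asked for, a point or a joint stands for the part that bears it (a point fixed in the world has none). Each returns a list of dicts, best first, with "confidence" (0 to 1); they miss things now and then, are a little off and sometimes report something else, mostly with a low value. They report only what shows in the picture. A call takes as long as a camera call. They do not tell look-alikes from the thing itself.
- env.spot_in(thing, picture): "centre" ([x, y, z] in m, in world coordinates, good to about 4 mm: the middle of the surface that is visible of it).
- env.regions_of(thing, picture): "mask" (480x640 bool, what is visible of it).
- env.landmark_of(thing, picture): "centre" ([x, y, z] in m, in world coordinates, good to about 4 mm: a listed point, or the origin of a listed thing).
The state is a dict: "clock": time; "joint_pos": joint angles; "qvel": joint speeds; "tau": joint torques, N m; "tcp_pos": TCP position; "orientation": TCP orientation; "wrist_force": force on the tool from outside, world axes, zero at the start; "ft_torque": the same for the moment, N m; "finger_gap": finger opening in m; "grip_force": force on a finger pad.
Only numpy, scipy, OpenCV 4.12 (cv2) and the standard library are available. Lean on these libraries where they do the work, as an engineer would, in place of code of your own. Each camera call takes 0.05 s, during which the arm holds its last target. There are 200 camera calls.

### The job

One of the three sealed tins on the shop counter has a loose ball in it; the other two are packed tight. Starting with the left tin, then the middle, then the right, lift each by its handle clear of the counter, rock it well over (about 30 degrees) one way, back through level and over again (the other way or the same) to feel whether something rolls inside, and set it down gently, upright, where it stood (the last one may stay in hand if it is the one). Then present the tin that rattles: finish while holding it by the handle, still and level, over the middle of the coin mat, about a hand's breadth (10 cm) above it, with the other two tins back in their places and everything else on the counter undisturbed.

Things in the scene. Friction and masses are not known exactly. Their poses are not given: they have to be found in the camera images.
- tin_left: The leftmost (largest y) of three identical sealed round tins, bare metal, 110 mm across (113 at the lid), 70 mm high, upright. Origin: centre of its underside; z up through the lid; its handle bar runs along its x axis. Weighs 0.52 to 0.75 kg with contents, different each time. Inside, unseen, is 0.26 kg: in one tin (a different one each time) a ball, in the other two a tightly packed block.
- tin_middle: The middle one of three identical sealed round tins, bare metal, 110 mm across (113 at the lid), 70 mm high, upright. Origin: centre of its underside; z up through the lid; its handle bar runs along its x axis. Weighs 0.52 to 0.75 kg with contents, different each time. Inside, unseen, is 0.26 kg: in one tin (a different one each time) a ball, in the other two a tightly packed block.
- tin_right: The rightmost (smallest y) of three identical sealed round tins, bare metal, 110 mm across (113 at the lid), 70 mm high, upright. Origin: centre of its underside; z up through the lid; its handle bar runs along its x axis. Weighs 0.52 to 0.75 kg with contents, different each time. Inside, unseen, is 0.26 kg: in one tin (a different one each time) a ball, in the other two a tightly packed block.
- tin_left_handle (a point): Middle of the left tin's handle bar, 102 mm above the tin's origin. The bar is straight, 80 mm long along the tin's x axis, 14 mm wide (along y), 20 mm tall, on two small posts near its ends, with 22 mm of free space between the lid and the bar.
- tin_middle_handle (a point): Middle of the middle tin's handle bar, same shape as the left one's. The loose ball (0.26 kg, 40 mm across) rolls freely on the tin's flat inner floor, up to 31 mm from the tin's axis, its centre 25 mm above the tin's underside; a packed block (centre at the same height) shifts 3 mm at most.
- tin_right_handle (a point): Middle of the right tin's handle bar, same shape as the left one's. When a tin is tipped the ball rolls to its low side: about 0.08 N m of moment about a level axis through the middle of the tin one way, and as much the other way; felt as a changed moment or changed joint torques, beyond that of the tin's own hanging weight.
- coin_mat: Flat ribbed black rubber coin mat on the customer's side of the counter (beyond the tins), 140 x 200 mm, 4 mm thick, fixed. Origin: centre of its underside.
- jar: Bystander, to be left alone: glass jar, 60 mm across, 85 mm high, left of the tins. Origin: centre of its underside.
- can: Bystander, to be left alone: food can, 64 mm across, 100 mm high, right of the tins. Origin: centre of its underside.
- gum_pack: Bystander, to be left alone: small flat pack 75 x 22 x 14 mm, between the left and the middle tin. Origin: centre of its underside.
- candle: Bystander, to be left alone: short round candle, 38 mm across, 22 mm high, between the middle and the right tin. Origin: centre of its underside.
- tea_box: Bystander, to be left alone: carton 60 x 110 x 65 mm, ahead of the jar, beside the coin mat. Origin: centre of its underside.
- juice: Bystander, to be left alone: bottle 60 mm across, 170 mm high, ahead of the can, beside the coin mat. Origin: centre of its underside.
There are look-alikes about, which are no part of the job. What is shaped like the tin_right but blue or brown is not meant. What is shaped like the tin_middle but blue is not meant.

How it is judged:
On the way, in this order (a step that is already met when the one before it is completed fails the run):
1. the left tin, lifted clear of the counter, is rocked well over to one side (height (world z) of tin_left above 0.03 m and angle between tin_left's own z axis and vertical above 0.35 rad), for 0.05 s.
2. the left tin swings back through level, still in the air (height (world z) of tin_left above 0.03 m and angle between tin_left's own z axis and vertical below 0.17 rad).
3. the left tin is rocked well over again, in the air (all of step 1), for 0.05 s.
4. the middle tin, lifted clear of the counter, is rocked well over to one side (height (world z) of tin_middle above 0.03 m and angle between tin_middle's own z axis and vertical above 0.35 rad), for 0.05 s.
5. the middle tin swings back through level, still in the air (height (world z) of tin_middle above 0.03 m and angle between tin_middle's own z axis and vertical below 0.17 rad).
6. the middle tin is rocked well over again, in the air (all of step 4), for 0.05 s.
7. the right tin, lifted clear of the counter, is rocked well over to one side (height (world z) of tin_right above 0.03 m and angle between tin_right's own z axis and vertical above 0.35 rad), for 0.05 s.
8. the right tin swings back through level, still in the air (height (world z) of tin_right above 0.03 m and angle between tin_right's own z axis and vertical below 0.17 rad).
9. the right tin is rocked well over again, in the air (all of step 7), for 0.05 s.
At the end, for the whole second after the job is handed in: The tin with the loose ball hangs in the fingers alone, its underside 60 to 250 mm above the counter, within 45 mm of the coin mat's centre seen from above, level within 10 degrees, still; the other two stand upright, at rest and released, within 60 mm of where they started (((z of inside_a_center in the frame of tin_left between 0 and 0.07 m and horizontal distance between inside_a_center and tin_left below 0.06 m and height (world z) of tin_left between 0.06 and 0.25 m and horizontal distance between tin_left and coin_mat below 0.045 m and angle between tin_left's own z axis and vertical below 0.17 rad and linear speed of tin_left below 0.04 m/s and contact force between tin_left and the fingers above 3 N and contact force between tin_left and table below 0.3 N and contact force between tin_left and coin_mat below 0.3 N and height (world z) of each of tin_middle, tin_right below 0.01 m and angle between each of tin_middle, tin_right's own z axis and vertical below 0.1 rad and distance of each of tin_middle, tin_right from where it was at the start of the episode below 0.06 m and linear speed of each of tin_middle, tin_right below 0.03 m/s and contact force between each of tin_middle, tin_right and the fingers below 0.2 N) or (z of inside_a_center in the frame of tin_middle between 0 and 0.07 m and horizontal distance between inside_a_center and tin_middle below 0.06 m and height (world z) of tin_middle between 0.06 and 0.25 m and horizontal distance between tin_middle and coin_mat below 0.045 m and angle between tin_middle's own z axis and vertical below 0.17 rad and linear speed of tin_middle below 0.04 m/s and contact force between tin_middle and the fingers above 3 N and contact force between tin_middle and table below 0.3 N and contact force between tin_middle and coin_mat below 0.3 N and height (world z) of each of tin_left, tin_right below 0.01 m and angle between each of tin_left, tin_right's own z axis and vertical below 0.1 rad and distance of each of tin_left, tin_right from where it was at the start of the episode below 0.06 m and linear speed of each of tin_left, tin_right below 0.03 m/s and contact force between each of tin_left, tin_right and the fingers below 0.2 N) or (z of inside_a_center in the frame of tin_right between 0 and 0.07 m and horizontal distance between inside_a_center and tin_right below 0.06 m and height (world z) of tin_right between 0.06 and 0.25 m and horizontal distance between tin_right and coin_mat below 0.045 m and angle between tin_right's own z axis and vertical below 0.17 rad and linear speed of tin_right below 0.04 m/s and contact force between tin_right and the fingers above 3 N and contact force between tin_right and table below 0.3 N and contact force between tin_right and coin_mat below 0.3 N and height (world z) of each of tin_left, tin_middle below 0.01 m and angle between each of tin_left, tin_middle's own z axis and vertical below 0.1 rad and distance of each of tin_left, tin_middle from where it was at the start of the episode below 0.06 m and linear speed of each of tin_left, tin_middle below 0.03 m/s and contact force between each of tin_left, tin_middle and the fingers below 0.2 N))); the arm keeps its last pose, push and grip.
It fails at once if a tin is dropped or slammed on the counter (within 30 mm of it and faster than 0.6 m/s) ((height (world z) of tin_left below 0.03 m and linear speed of tin_left above 0.6 m/s) or (height (world z) of tin_middle below 0.03 m and linear speed of tin_middle above 0.6 m/s) or (height (world z) of tin_right below 0.03 m and linear speed of tin_right above 0.6 m/s)).
It fails at once if a bystander is pushed over 30 mm from its place (distance of any of jar, can, gum_pack, candle, tea_box, juice from where it was at the start of the episode above 0.03 m).
It also fails if it takes over 72 s, if anything falls off the work surface, if the arm or the gripper's body presses on something with over 40 N, if the wrist force passes 120 N, or if a joint passes its speed limit or range.

## Working session

There is one attempt and no reset: what is moved stays moved. The work goes in short steps, Python scripts to look and compute and a tool call to move; the robot and the scene stay as the last step left them, time stands still between calls to the robot, and variables do not carry over. Pictures are saved under pics/ and viewed, at most 10 in all, crops included, and the job is handed in when it is done.

Besides the shell and the picture viewer there is one more tool, called after "Emit:" in YAML: its name, and indented under it one key for each argument. move_arm: Moves the arm, as the interface text tells. Its arguments: {"type":"object","properties":{"targets":{"type":"array","items":{"type":"array"}},"squeeze":{"type":"number"}},"required":["targets"]}

```bash
mkdir -p pics
python3 - <<'E'
from workcell import env
import cv2,numpy as np
s=env.get_state();print({k:np.round(v,3).tolist() for k,v in s.items()})
for c in("top","side"):
    p=env.read_camera(c);cv2.imwrite(f"pics/{c}0.png",p["pixels"][:,:,::-1])
    print(c,p["fovy"],p["cx"],p["cy"],np.round(p["extrinsics"],3).tolist())
    for t in["tin_left","tin_middle","tin_right","tin_left_handle","tin_middle_handle","tin_right_handle","coin_mat","jar","can","gum_pack","candle","tea_box","juice"]:
        print(t,[(np.round(d["centre"],3).tolist(),round(d["confidence"],2)) for d in env.landmark_of(t,p)])
E
```

```text
{'clock': 0.0, 'joint_pos': [-1.269, 0.314, 0.045, 1.304, -0.0, 1.431], 'qvel': [-0.001, 0.001, 0.0, 0.001, -0.002, -0.002], 'tau': [-0.001, -48.063, 29.853, 0.019, -0.0, -0.0], 'tcp_pos': [0.246, -0.519, 0.23], 'orientation': [-0.001, 0.976, 0.219, -0.0], 'wrist_force': [-0.878, -0.473, 0.309], 'ft_torque': [-0.018, -0.003, -0.014], 'grip_force': 0.0, 'finger_gap': 0.086}
top 54.459366678556265 315.6544557694341 239.81937591061367 [[-0.018, -1.0, -0.0, -0.013], [0.992, -0.018, 0.128, -0.473], [-0.128, 0.002, 0.992, -1.0], [0.0, 0.0, 0.0, 1.0]]
tin_left [([0.438, 0.245, -0.001], 0.82)]
tin_middle [([0.261, 0.275, -0.002], 0.87), ([0.483, 0.033, -0.0], 0.83)]
tin_right [([0.481, -0.272, -0.003], 0.89), ([0.303, -0.24, -0.002], 0.7), ([0.485, 0.034, 0.001], 0.59), ([0.347, -0.088, 0.0], 0.56), ([0.612, -0.337, 0.0], 0.26)]
tin_left_handle [([0.436, 0.246, 0.104], 0.69), ([0.481, 0.424, -0.002], 0.52)]
tin_middle_handle [([0.481, 0.032, 0.102], 0.67), ([0.266, 0.279, 0.101], 0.55)]
tin_right_handle [([0.48, -0.266, 0.106], 0.84), ([0.341, -0.087, 0.102], 0.83), ([0.3, -0.24, 0.099], 0.7
[... 707 characters left out ...]
0.302, -0.242, 0.002], 0.87), ([0.337, -0.088, 0.0], 0.81), ([0.479, 0.035, 0.104], 0.6)]
tin_left_handle [([0.44, 0.248, 0.105], 0.81)]
tin_middle_handle [([0.479, 0.034, 0.103], 0.72)]
tin_right_handle [([0.476, -0.272, 0.104], 0.95), ([0.344, -0.085, 0.102], 0.62), ([0.304, -0.239, 0.105], 0.59)]
coin_mat [([0.645, -0.108, 0.0], 0.8)]
jar [([0.478, 0.031, 0.105], 0.34), ([0.479, -0.273, 0.105], 0.28)]
can [([0.511, -0.428, -0.002], 0.65), ([0.613, -0.341, -0.003], 0.42)]
gum_pack [([0.494, 0.126, 0.001], 0.96)]
candle [([0.486, -0.127, 0.001], 0.71)]
tea_box [([0.638, 0.356, -0.001], 0.94)]
juice [([0.609, -0.344, -0.002], 0.66), ([0.48, 0.03, -0.001], 0.6), ([0.482, -0.27, 0.002], 0.51)]
```

View pics/top0.png

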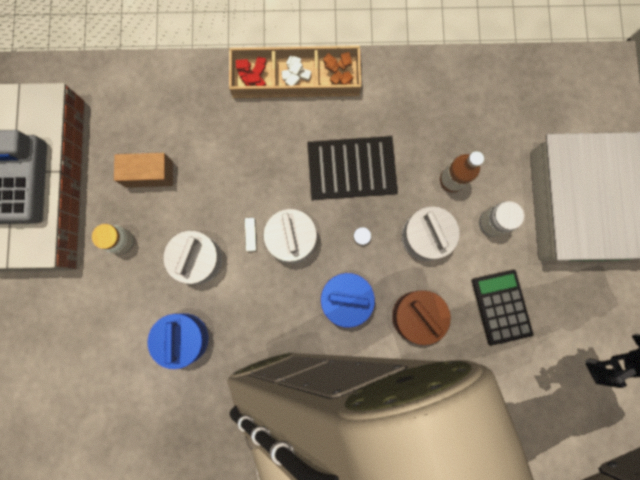

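View pics/side0.png

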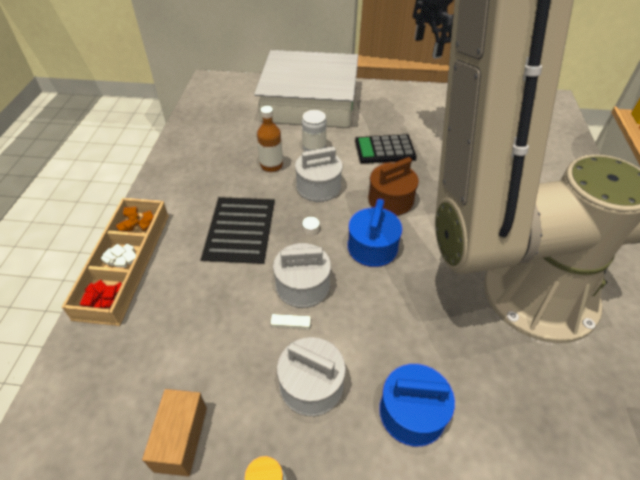

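The top view shows the bare tins at about px (190,257), (290,236) and (432,232). Blue tins are at (177,341) and (348,300), a brown one at (423,318), and the mat at (352,168). I'll measure the bar yaws from a rectified view and start moving.

```bash
cat > h.py <<'E'
from workcell import env
import numpy as np,cv2
from scipy.spatial.transform import Rotation as Ro
def cur():
    s=env.get_state();q=np.array(s["orientation"]);return s,np.array(s["tcp_pos"]),Ro.from_quat(q[[1,2,3,0]])
def down(yaw):
    c,s=np.cos(np.radians(yaw)),np.sin(np.radians(yaw))
    return Ro.from_matrix(np.array([[c,s,0],[s,-c,0],[0,0,-1.]]))
def go(xyz,yaw):
    s,p,R=cur();D=down(yaw)
    print("shift mm",np.round(R.inv().apply(np.array(xyz)-p)*1000,1),"turn",np.round((R.inv()*D).as_rotvec(degrees=True)/10,2),"| now",np.round(p,3),"j",np.round(s["joint_pos"],2),"gap",round(s["finger_gap"],4))
def rect(p,c,z,half=.07,n=260):
    "world square at height z -> picture; up=+x, left=+y"
    f=240/np.tan(np.radians(p["fovy"]/2));E=np.array(p["extrinsics"])
    g=[(c[0]+a*half,c[1]-b*half,z) for a,b in((1,-1),(1,1),(-1,1),(-1,-1))]
    q=[(p["cx"]+f*v[0]/-v[2],p["cy"]-f*v[1]/-v[2]) for v in[(E@[*w,1])[:3] for w in g]]
    M=cv2.getPerspectiveTransform(np.float32(q),np.float32([(0,0),(n,0),(n,n),(0,n)]))
    return cv2.warpPerspective(p["pixels"],M,(n,n),flags=cv2.INTER_CUBIC)[:,:,::-1]
E
python3 - <<'E'
from h import *
p=env.read_camera("top")
o=[rect(p,c,.112) for c in[(.438,.247),(.480,.033),(.479,-.270)]]
cv2.imwrite("pics/rect.png",np.hstack(o))
go([.45,-.1,.25],90)
E
```

```text
shift mm [ 364.1 -292.2  -18.7] turn [ 0.    0.   -6.47] | now [ 0.246 -0.52   0.231] j [-1.27  0.31  0.05  1.3  -0.    1.43] gap 0.0854
```

View pics/rect.png

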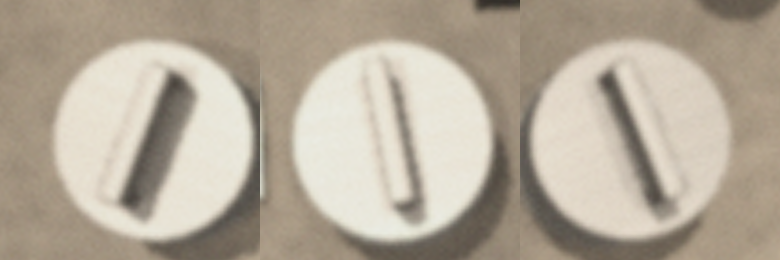

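Rectified view: bar yaws are about −18° (left), +10.5° (middle) and +21° (right), and the bar centres agree with the networks to within 3 mm. I'll move off now.

Emit:
move_arm:
  targets:
    - [[60,-50,-10],[0,0,-1],-1]
    - [[120,-95,-20],[0,0,-2],-1]
    - [[180,-140,-20],[0,0,-3],-1]
    - [[240,-190,-20],[0,0,-4],-1]
    - [[290,-235,-20],[0,0,-5],-1]

```text
clock: 2.08
tcp_pos: [0.3829, -0.2383, 0.2513]
orientation: [0.001, 0.79, 0.613, 0.0]
wrist_force: [-0.0, 0.2, -0.1]
finger_gap: 0.0853
grip_force: 0.0
```

```bash
python3 -c "
from h import *
go([.45,.1,.25],140)"
```

```text
shift mm [344.4 -19.    1.1] turn [ 0.    0.01 -6.44] | now [ 0.383 -0.238  0.251] j [-0.74  0.07 -0.21  1.29  0.    1.09] gap 0.0853
```

Emit:
move_arm:
  targets:
    - [[60,-3,0],[0,0,-1],-1]
    - [[120,-6,0],[0,0,-2],-1]
    - [[180,-10,0],[0,0,-3],-1]
    - [[240,-13,0],[0,0,-4],-1]
    - [[300,-16,0],[0,0,-5],-1]

```text
clock: 2.7
tcp_pos: [0.443, 0.0562, 0.2513]
orientation: [0.001, 0.457, 0.89, 0.0]
wrist_force: [1.5, -1.3, 0.1]
finger_gap: 0.0852
grip_force: 0.0
```

```bash
python3 -c "
from h import *
go([.436,.246,.18],162)"
```

```text
shift mm [158.4 104.8  71.2] turn [ 0.    0.01 -3.64] | now [0.443 0.056 0.251] j [-0.05  0.06 -0.22  1.29 -0.    0.9 ] gap 0.0852
```

Emit:
move_arm:
  targets:
    - [[40,26,10],[0,0,-1],-1]
    - [[80,52,25],[0,0,-2],-1]
    - [[120,78,45],[0,0,-3],-1]
    - [[156,103,70],[0,0,-3.6],-1]
    - [[156,103,70],[0,0,-3.6],-1]

```text
clock: 3.32
tcp_pos: [0.435, 0.2432, 0.1789]
orientation: [-0.002, 0.16, 0.987, -0.001]
wrist_force: [0.2, -0.1, 0.4]
finger_gap: 0.0853
grip_force: 0.0
```

```bash
python3 -c "
from h import *
p=env.read_camera('side')
go([.436,.246,.083],162)
for d in env.landmark_of('tin_left_handle',p): print(d)
cv2.imwrite('pics/a1.png',p['pixels'][200:,150:500,::-1])"
```

```text
shift mm [ 0.7  4.  96.9] turn [-0.01 -0.01 -0.05] | now [0.436 0.242 0.18 ] j [ 0.35  0.19 -0.24  1.14 -0.    0.67] gap 0.0854
{'centre': [0.4416, 0.2445, 0.1019], 'confidence': 0.9}
{'centre': [0.4382, 0.249, -0.0028], 'confidence': 0.58}
{'centre': [0.4927, 0.1259, 0.001], 'confidence': 0.28}
```

View pics/a1.png

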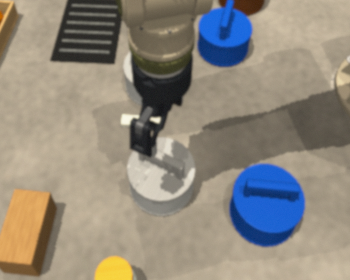

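The gripper hangs over the left bar (crop px 160,160), with its fingers across it. Descend.

Emit:
move_arm:
  targets:
    - [[0,4,40],[0,0,0],-1]
    - [[0,4,75],[0,0,0],-1]
    - [[0,4,96],[0,0,0],-1]
    - [[0,4,96],[0,0,0],1]
    - [[0,4,96],[0,0,0],1]
  squeeze: 80

```text
clock: 4.05
tcp_pos: [0.4391, 0.2445, 0.0863]
orientation: [0.001, 0.163, 0.987, 0.0]
wrist_force: [0.7, 0.3, -0.7]
finger_gap: 0.0514
grip_force: 0.0
```

Emit:
move_arm:
  targets:
    - [[0,0,0],[0,0,0],1]
    - [[0,0,0],[0,0,0],1]
    - [[0,0,0],[0,0,0],1]
    - [[0,0,0],[0,0,0],1]

```text
clock: 4.55
tcp_pos: [0.4387, 0.2452, 0.086]
orientation: [0.001, 0.162, 0.987, 0.0]
wrist_force: [-0.8, -0.6, 6.3]
finger_gap: 0.0123
grip_force: 80.1
```

Emit:
move_arm:
  targets:
    - [[0,0,-15],[0,0,0],1]
    - [[0,0,-50],[0,0,0],1]
    - [[0,0,-90],[0,0,0],1]
    - [[0,0,-120],[0,0,0],1]
    - [[0,0,-120],[0,0,0],1]

```text
clock: 5.18
tcp_pos: [0.439, 0.2454, 0.207]
orientation: [0.002, 0.162, 0.987, 0.001]
wrist_force: [-0.5, 0.8, -7.1]
finger_gap: 0.0126
grip_force: 78.7
```

```bash
cat >> h.py <<'E'
def ft(n=1):
    "average over n camera calls (time passes)"
    F=[];T=[];J=[]
    for i in range(n):
        if i: env.read_camera("side")
        s,p,R=cur();F.append(R.inv().apply(s["wrist_force"]));T.append(R.inv().apply(s["ft_torque"]));J.append(s["tau"])
    e=R.as_matrix()
    print("F",np.round(np.mean(F,0),2),"Ttool",np.round(np.mean(T,0),4),"sd",np.round(np.std(T,0),4),"zax",np.round(e[:,2],3),"tcp",np.round(p,3),"tau",np.round(np.mean(J,0),2),"t",s["clock"],"gap",round(s["finger_gap"],4))
E
python3 -c "
from h import *
ft(5)"
```

```text
F [0.08 0.15 6.58] Ttool [ 0.0279  0.0149 -0.0235] sd [0.0256 0.0144 0.0206] zax [-0.004 -0.001 -1.   ] tcp [0.437 0.244 0.203] tau [ 4.000e-02 -4.413e+01  3.269e+01  1.700e-01  0.000e+00  0.000e+00] t 5.375 gap 0.0126
```

Emit:
move_arm:
  targets:
    - [[0,0,0],[0.8,0,0],1]
    - [[0,0,0],[1.6,0,0],1]
    - [[0,0,0],[2.4,0,0],1]
    - [[0,0,0],[3,0,0],1]
    - [[0,0,0],[3,0,0],1]

```text
clock: 6.0
tcp_pos: [0.4375, 0.2461, 0.2009]
orientation: [-0.044, 0.156, 0.953, -0.257]
wrist_force: [-0.8, 0.5, -6.9]
finger_gap: 0.0128
grip_force: 79.5
```

```bash
python3 -c "
from h import *
ft(9)"
```

```text
F [0.16 3.21 5.37] Ttool [-1.1646e+00 -1.6700e-02  1.0000e-03] sd [0.0361 0.0385 0.0264] zax [-0.159 -0.472 -0.867] tcp [0.438 0.245 0.206] tau [ 3.000e-01 -5.794e+01  2.690e+01  4.990e+00 -1.570e+00  2.000e-02] t 6.4 gap 0.0126
```

Emit:
move_arm:
  targets:
    - [[0,0,0],[-0.8,0,0],1]
    - [[0,0,0],[-1.5,0,0],1]
    - [[0,0,0],[-2,0,0],1]
    - [[0,0,0],[-2,0,0],1]

```text
clock: 6.9
tcp_pos: [0.4372, 0.2433, 0.2065]
orientation: [-0.013, 0.163, 0.983, -0.086]
wrist_force: [-0.5, -0.0, -5.9]
finger_gap: 0.0126
grip_force: 79.4
```

```bash
python3 -c "
from h import *
ft(9)"
```

```text
F [-0.06  0.93  5.88] Ttool [-0.372   0.0051  0.0251] sd [0.0386 0.0182 0.0256] zax [-0.057 -0.165 -0.985] tcp [0.438 0.245 0.204] tau [-2.100e-01 -4.886e+01  3.025e+01  1.450e+00 -6.300e-01 -2.000e-02] t 7.3 gap 0.0127
```

Emit:
move_arm:
  targets:
    - [[0,0,0],[-0.8,0,0],1]
    - [[0,0,0],[-1.5,0,0],1]
    - [[0,0,0],[-2,0,0],1]
    - [[0,0,0],[-2,0,0],1]

```text
clock: 7.8
tcp_pos: [0.437, 0.2436, 0.2045]
orientation: [0.014, 0.163, 0.983, 0.085]
wrist_force: [0.3, -0.5, -5.9]
finger_gap: 0.0125
grip_force: 79.5
```

```bash
python3 -c "
from h import *
ft(9)"
```

```text
F [ 0.01 -0.87  5.85] Ttool [0.3063 0.0006 0.0014] sd [0.1283 0.0182 0.022 ] zax [ 0.055  0.164 -0.985] tcp [0.438 0.245 0.205] tau [-2.300e-01 -3.847e+01  3.245e+01 -1.220e+00  7.400e-01 -2.000e-02] t 8.2 gap 0.0131
```

Emit:
move_arm:
  targets:
    - [[0,0,0],[-0.8,0,0],1]
    - [[0,0,0],[-1.5,0,0],1]
    - [[0,0,0],[-2,0,0],1]
    - [[0,0,0],[-2,0,0],1]

```text
clock: 8.7
tcp_pos: [0.437, 0.2437, 0.2038]
orientation: [0.041, 0.158, 0.953, 0.254]
wrist_force: [-0.1, -0.0, -6.6]
finger_gap: 0.0123
grip_force: 80.2
```

```bash
python3 -c "
from h import *
ft(9);go([.439,.245,.205],162)"
```

```text
F [-0.12 -2.82  5.05] Ttool [ 1.1529 -0.0082  0.0047] sd [0.0246 0.0471 0.0261] zax [ 0.16   0.473 -0.866] tcp [0.438 0.245 0.205] tau [-2.200e-01 -3.065e+01  3.264e+01 -2.540e+00  2.430e+00 -2.000e-02] t 9.1 gap 0.0123
shift mm [-1.  -0.1  0. ] turn [ 3.    0.02 -0.06] | now [0.438 0.245 0.205] j [ 0.06 -0.04 -0.54  0.85  0.48  0.44] gap 0.0123
```

Emit:
move_arm:
  targets:
    - [[0,0,0],[0.8,0,0],1]
    - [[0,0,0],[1.6,0,0],1]
    - [[0,0,0],[2.4,0,0],1]
    - [[0,0,0],[3,0,0],1]
    - [[0,0,0],[3,0,0],1]

```text
clock: 9.72
tcp_pos: [0.4387, 0.2473, 0.2046]
orientation: [-0.0, 0.161, 0.987, 0.001]
wrist_force: [-0.7, -0.3, -6.4]
finger_gap: 0.0125
grip_force: 80.1
```

```bash
python3 -c "
from h import *
ft(5);go([.438,.245,.086],161.2)"
```

```text
F [-0.05 -0.1   6.16] Ttool [-0.0736  0.0141 -0.0042] sd [0.0175 0.0196 0.028 ] zax [ 0.     0.001 -1.   ] tcp [0.438 0.245 0.205] tau [ 4.500e-01 -4.242e+01  3.212e+01  1.000e-01 -1.100e-01  4.000e-02] t 9.925 gap 0.0127
shift mm [ -0.3   0.3 118.8] turn [ 0.01 -0.    0.01] | now [0.438 0.245 0.205] j [ 0.35  0.18 -0.19  1.2   0.    0.68] gap 0.0127
```

```bash
cat >> h.py <<'E'
def ser(n=12):
    X=[];F=[]
    for i in range(n):
        env.read_camera("side");s,p,R=cur();X.append(R.inv().apply(s["ft_torque"])[0]);F.append(np.linalg.norm(s["wrist_force"]))
    e=R.as_matrix();sn=e[:,2]@np.array([0,0,0])
    sx=e[2,1]
    print("Tx",np.round(X,3),"mean last 2/3",round(np.mean(X[n//3:]),4),"y.z (sin tilt)",round(sx,4),"F",round(np.mean(F),2),"t",s["clock"])
E
python3 -c "
from h import *
ser(8)"
```

```text
Tx [-0.075 -0.045 -0.065 -0.062 -0.064 -0.042 -0.066 -0.02 ] mean last 2/3 -0.0533 y.z (sin tilt) 0.0003 F 5.98 t 10.325
```

Emit:
move_arm:
  targets:
    - [[0,0,0],[0.5,0,0],1]
    - [[0,0,0],[0.5,0,0],1]
    - [[0,0,0],[0.5,0,0],1]

```text
clock: 10.7
tcp_pos: [0.4379, 0.2451, 0.2047]
orientation: [-0.007, 0.162, 0.986, -0.042]
wrist_force: [0.4, -1.2, -5.1]
finger_gap: 0.0127
grip_force: 80.2
```

```bash
python3 -c "
from h import *
ser(12)"
```

```text
Tx [-0.152 -0.153 -0.171 -0.156 -0.106 -0.128 -0.03  -0.151 -0.179 -0.118
 -0.149 -0.088] mean last 2/3 -0.1185 y.z (sin tilt) -0.0872 F 5.88 t 11.3
```

Emit:
move_arm:
  targets:
    - [[0,0,0],[-0.5,0,0],1]
    - [[0,0,0],[-1,0,0],1]
    - [[0,0,0],[-1,0,0],1]

```text
clock: 11.68
tcp_pos: [0.4372, 0.2437, 0.205]
orientation: [0.007, 0.163, 0.986, 0.042]
wrist_force: [0.7, -0.1, -6.7]
finger_gap: 0.0126
grip_force: 80.4
```

```bash
python3 -c "
from h import *
ser(12)"
```

```text
Tx [ 0.273  0.225  0.179  0.239  0.22   0.194  0.149  0.173  0.178 -0.026
  0.159  0.188] mean last 2/3 0.1546 y.z (sin tilt) 0.0869 F 5.88 t 12.275
```

Emit:
move_arm:
  targets:
    - [[0,0,0],[0.5,0,0],1]
    - [[0,0,0],[0.5,0,0],1]
    - [[0,0,0],[0.5,0,0],1]

```text
clock: 12.65
tcp_pos: [0.4379, 0.2452, 0.2047]
orientation: [-0.0, 0.162, 0.987, 0.001]
wrist_force: [-1.3, -0.4, -5.5]
finger_gap: 0.0129
grip_force: 80.4
```

```bash
python3 -c "
from h import *
ser(8);go([.438,.245,.086],161.2)"
```

```text
Tx [-0.058 -0.038 -0.025 -0.07  -0.039 -0.072 -0.043 -0.043] mean last 2/3 -0.0488 y.z (sin tilt) 0.0002 F 6.22 t 13.05
shift mm [  0.    0.2 119. ] turn [0.   0.   0.01] | now [0.438 0.245 0.205] j [ 0.35  0.18 -0.19  1.2   0.    0.68] gap 0.0125
```

The left tin behaves as packed, with no step at small tilts. I'll set it down.

Emit:
move_arm:
  targets:
    - [[0,0,45],[0,0,0],1]
    - [[0,0,85],[0,0,0],1]
    - [[0,0,105],[0,0,0],1]
    - [[0,0,113],[0,0,0],1]
    - [[0,0,117],[0,0,0],1]

```text
clock: 13.68
tcp_pos: [0.4383, 0.245, 0.0881]
orientation: [0.0, 0.162, 0.987, 0.0]
wrist_force: [0.4, 0.8, -5.2]
finger_gap: 0.0122
grip_force: 80.6
```

Emit:
move_arm:
  targets:
    - [[0,0,2],[0,0,0],1]
    - [[0,0,3],[0,0,0],1]
    - [[0,0,3],[0,0,0],1]

```text
clock: 14.05
tcp_pos: [0.4388, 0.2455, 0.0861]
orientation: [0.001, 0.162, 0.987, 0.001]
wrist_force: [0.1, 1.5, 0.7]
finger_gap: 0.0128
grip_force: 81.4
```

Emit:
move_arm:
  targets:
    - [[0,0,0],[0,0,0],-1]
    - [[0,0,0],[0,0,0],-1]
    - [[0,0,0],[0,0,0],-1]
    - [[0,0,0],[0,0,0],-1]
    - [[0,0,0],[0,0,0],-1]

```text
clock: 14.68
tcp_pos: [0.4379, 0.2449, 0.0849]
orientation: [0.0, 0.162, 0.987, -0.0]
wrist_force: [-0.3, -0.4, -0.6]
finger_gap: 0.0856
grip_force: 0.0
```

Emit:
move_arm:
  targets:
    - [[0,0,-30],[0,0,0],-1]
    - [[0,0,-70],[0,0,0],-1]
    - [[0,0,-100],[0,0,0],-1]

```text
clock: 15.05
tcp_pos: [0.4382, 0.245, 0.1864]
orientation: [0.0, 0.162, 0.987, 0.0]
wrist_force: [0.2, -0.2, -0.5]
finger_gap: 0.0851
grip_force: 0.0
```

```bash
python3 -c "
from h import *
go([.480,.033,.18],190.6)"
```

```text
shift mm [-107.5 -187.5    6.4] turn [ 0.    0.01 -2.93] | now [0.438 0.245 0.186] j [ 0.35  0.19 -0.23  1.15 -0.    0.68] gap 0.0851
```

Emit:
move_arm:
  targets:
    - [[-27,-47,0],[0,0,-0.8],-1]
    - [[-54,-94,0],[0,0,-1.6],-1]
    - [[-80,-141,3],[0,0,-2.4],-1]
    - [[-107.5,-187.5,6],[0,0,-2.93],-1]
    - [[-107.5,-187.5,6],[0,0,-2.93],-1]

```text
clock: 15.68
tcp_pos: [0.4803, 0.0296, 0.1787]
orientation: [0.0, -0.09, 0.996, -0.0]
wrist_force: [-0.6, 0.9, -0.3]
finger_gap: 0.0853
grip_force: 0.0
```

```bash
python3 -c "
from h import *
p=env.read_camera('side')
for n in('tin_middle_handle','tin_left'):
  for d in env.landmark_of(n,p)[:2]: print(n,d)
go([.480,.033,.085],190.6)"
```

```text
tin_middle_handle {'centre': [0.2609, 0.2718, 0.1053], 'confidence': 0.81}
tin_middle_handle {'centre': [0.4761, 0.0355, 0.102], 'confidence': 0.67}
tin_left {'centre': [0.4355, 0.2517, -0.0005], 'confidence': 0.83}
shift mm [-0.6 -0.4 93.8] turn [ 0. -0. -0.] | now [0.479 0.033 0.179] j [-0.1   0.16 -0.29  1.13  0.   -0.28] gap 0.0851
```

Emit:
move_arm:
  targets:
    - [[0,0,40],[0,0,0],-1]
    - [[0,0,75],[0,0,0],-1]
    - [[0,0,93],[0,0,0],-1]
    - [[0,0,93],[0,0,0],1]
    - [[0,0,93],[0,0,0],1]

```text
clock: 16.45
tcp_pos: [0.4802, 0.0337, 0.0868]
orientation: [0.001, -0.093, 0.996, -0.0]
wrist_force: [0.5, 0.2, -0.1]
finger_gap: 0.0517
grip_force: 0.0
```

Emit:
move_arm:
  targets:
    - [[0,0,0],[0,0,0],1]
    - [[0,0,0],[0,0,0],1]
    - [[0,0,0],[0,0,0],1]
    - [[0,0,0],[0,0,0],1]

```text
clock: 16.95
tcp_pos: [0.4804, 0.0333, 0.0867]
orientation: [0.001, -0.093, 0.996, 0.0]
wrist_force: [-0.3, 4.5, 5.9]
finger_gap: 0.0125
grip_force: 80.0
```

Emit:
move_arm:
  targets:
    - [[0,0,-15],[0,0,0],1]
    - [[0,0,-50],[0,0,0],1]
    - [[0,0,-90],[0,0,0],1]
    - [[0,0,-120],[0,0,0],1]
    - [[0,0,-120],[0,0,0],1]

```text
clock: 17.58
tcp_pos: [0.4808, 0.0324, 0.2079]
orientation: [0.002, -0.092, 0.996, -0.001]
wrist_force: [-0.1, 0.2, -5.6]
finger_gap: 0.0125
grip_force: 78.7
```

```bash
python3 -c "
from h import *
ser(6)"
```

```text
Tx [ 0.02   0.013 -0.033  0.031 -0.036 -0.016] mean last 2/3 -0.0136 y.z (sin tilt) 0.0007 F 5.93 t 17.875
```

Emit:
move_arm:
  targets:
    - [[0,0,0],[0.8,0,0],1]
    - [[0,0,0],[1.6,0,0],1]
    - [[0,0,0],[2.4,0,0],1]
    - [[0,0,0],[3,0,0],1]
    - [[0,0,0],[3,0,0],1]

```text
clock: 18.5
tcp_pos: [0.4784, 0.0345, 0.2037]
orientation: [0.022, -0.091, 0.962, -0.257]
wrist_force: [-0.4, -0.0, -5.8]
finger_gap: 0.0124
grip_force: 78.9
```

```bash
python3 -c "
from h import *
ser(9)"
```

```text
Tx [-1.16  -1.146 -1.171 -1.164 -1.172 -1.102 -1.099 -1.161 -1.164] mean last 2/3 -1.1435 y.z (sin tilt) -0.4997 F 5.54 t 18.95
```

Emit:
move_arm:
  targets:
    - [[0,0,0],[-0.8,0,0],1]
    - [[0,0,0],[-1.6,0,0],1]
    - [[0,0,0],[-2.5,0,0],1]
    - [[0,0,0],[-2.5,0,0],1]

```text
clock: 19.45
tcp_pos: [0.4804, 0.03, 0.2067]
orientation: [0.005, -0.09, 0.995, -0.045]
wrist_force: [-0.2, -0.2, -6.1]
finger_gap: 0.013
grip_force: 78.9
```

```bash
python3 -c "
from h import *
ser(9)"
```

```text
Tx [-0.171 -0.255 -0.263 -0.218 -0.267 -0.263 -0.258 -0.208 -0.216] mean last 2/3 -0.2383 y.z (sin tilt) -0.0876 F 5.73 t 19.9
```

Emit:
move_arm:
  targets:
    - [[0,0,0],[-0.5,0,0],1]
    - [[0,0,0],[-1,0,0],1]
    - [[0,0,0],[-1,0,0],1]
    - [[0,0,0],[-1,0,0],1]

```text
clock: 20.4
tcp_pos: [0.4796, 0.0329, 0.2058]
orientation: [-0.004, -0.093, 0.995, 0.043]
wrist_force: [-0.6, 0.1, -5.4]
finger_gap: 0.013
grip_force: 78.9
```

```bash
python3 -c "
from h import *
ser(9)"
```

```text
Tx [0.146 0.232 0.195 0.176 0.188 0.275 0.217 0.23  0.175] mean last 2/3 0.2101 y.z (sin tilt) 0.0868 F 5.36 t 20.85
```

Emit:
move_arm:
  targets:
    - [[0,0,0],[-0.8,0,0],1]
    - [[0,0,0],[-1.6,0,0],1]
    - [[0,0,0],[-2.5,0,0],1]
    - [[0,0,0],[-2.5,0,0],1]

```text
clock: 21.35
tcp_pos: [0.4801, 0.0305, 0.204]
orientation: [-0.025, -0.087, 0.962, 0.257]
wrist_force: [0.7, -0.2, -5.2]
finger_gap: 0.0125
grip_force: 79.4
```

```bash
python3 -c "
from h import *
ser(9)"
```

```text
Tx [1.124 1.143 1.117 1.1   1.229 1.137 1.084 1.186 1.172] mean last 2/3 1.151 y.z (sin tilt) 0.4988 F 5.16 t 21.8
```

Emit:
move_arm:
  targets:
    - [[0,0,0],[0.8,0,0],1]
    - [[0,0,0],[1.6,0,0],1]
    - [[0,0,0],[2.4,0,0],1]
    - [[0,0,0],[3,0,0],1]
    - [[0,0,0],[3,0,0],1]

```text
clock: 22.42
tcp_pos: [0.4786, 0.0352, 0.2064]
orientation: [0.0, -0.094, 0.996, 0.001]
wrist_force: [-0.4, 1.3, -4.9]
finger_gap: 0.0127
grip_force: 79.3
```

```bash
python3 -c "
from h import *
ser(9);go([.480,.033,.087],190.6)"
```

```text
Tx [-0.021  0.033  0.013 -0.029 -0.028  0.013  0.049  0.015 -0.021] mean last 2/3 -0.0 y.z (sin tilt) 0.0005 F 5.71 t 22.875
shift mm [ -0.4   0.6 118.6] turn [ 0.   -0.   -0.01] | now [0.48  0.032 0.206] j [-0.1   0.14 -0.24  1.19  0.   -0.28] gap 0.0126
```

Left: ±5° → 0.14, ±30° → 1.16 N m. Middle: ±5° → 0.22, ±30° → 1.15 N m. That isn't decisive, so I'll set the middle tin down and compare it with the right.

Emit:
move_arm:
  targets:
    - [[0,0,45],[0,0,0],1]
    - [[0,0,85],[0,0,0],1]
    - [[0,0,105],[0,0,0],1]
    - [[0,0,113],[0,0,0],1]
    - [[0,0,117],[0,0,0],1]

```text
clock: 23.5
tcp_pos: [0.4801, 0.0326, 0.089]
orientation: [0.0, -0.092, 0.996, -0.0]
wrist_force: [0.1, -0.3, -5.1]
finger_gap: 0.0125
grip_force: 80.8
```

Emit:
move_arm:
  targets:
    - [[0,0,2],[0,0,0],1]
    - [[0,0,3],[0,0,0],1]
    - [[0,0,3],[0,0,0],1]

```text
clock: 23.88
tcp_pos: [0.4804, 0.0329, 0.0868]
orientation: [0.001, -0.093, 0.996, -0.0]
wrist_force: [-0.1, -0.1, -0.9]
finger_gap: 0.0123
grip_force: 81.3
```

Emit:
move_arm:
  targets:
    - [[0,0,0],[0,0,0],-1]
    - [[0,0,0],[0,0,0],-1]
    - [[0,0,0],[0,0,0],-1]
    - [[0,0,0],[0,0,0],-1]
    - [[0,0,0],[0,0,0],-1]

```text
clock: 24.5
tcp_pos: [0.4797, 0.0328, 0.0859]
orientation: [0.0, -0.092, 0.996, -0.0]
wrist_force: [0.1, -0.4, 0.5]
finger_gap: 0.0857
grip_force: 0.0
```

Emit:
move_arm:
  targets:
    - [[0,0,-30],[0,0,0],-1]
    - [[0,0,-70],[0,0,0],-1]
    - [[0,0,-100],[0,0,0],-1]

```text
clock: 24.88
tcp_pos: [0.48, 0.0328, 0.1874]
orientation: [0.001, -0.092, 0.996, -0.0]
wrist_force: [1.7, 0.4, 0.3]
finger_gap: 0.0854
grip_force: 0.0
```

```bash
python3 -c "
from h import *
go([.479,-.270,.18],201)"
```

```text
shift mm [  56.8 -297.5    7.5] turn [-0.    0.01 -1.04] | now [0.48  0.033 0.187] j [-0.1   0.15 -0.27  1.15 -0.   -0.28] gap 0.0854
```

Emit:
move_arm:
  targets:
    - [[11,-58,0],[0,0,-0.2],-1]
    - [[22,-116,0],[0,0,-0.4],-1]
    - [[33,-174,0],[0,0,-0.6],-1]
    - [[44,-232,0],[0,0,-0.8],-1]
    - [[54,-284,5],[0,0,-1],-1]

```text
clock: 25.5
tcp_pos: [0.4789, -0.2586, 0.1813]
orientation: [0.0, -0.179, 0.984, -0.0]
wrist_force: [0.1, -0.8, 0.6]
finger_gap: 0.0851
grip_force: 0.0
```

Emit:
move_arm:
  targets:
    - [[3,-13.5,2],[0,0,0],-1]
    - [[3,-13.5,2],[0,0,0],-1]
    - [[3,-13.5,2],[0,0,0],-1]

```text
clock: 25.88
tcp_pos: [0.4807, -0.2685, 0.1789]
orientation: [-0.0, -0.18, 0.984, 0.0]
wrist_force: [-0.8, 0.7, 0.4]
finger_gap: 0.0853
grip_force: 0.0
```

```bash
python3 -c "
from h import *
p=env.read_camera('side')
for n in('tin_right_handle','tin_middle'):
  for d in env.landmark_of(n,p)[:3]: print(n,d)
go([.479,-.270,.086],201)"
```

```text
tin_right_handle {'centre': [0.3055, -0.2418, 0.1042], 'confidence': 0.85}
tin_right_handle {'centre': [0.3421, -0.0824, 0.1024], 'confidence': 0.8}
tin_right_handle {'centre': [0.4801, -0.2745, 0.1083], 'confidence': 0.59}
tin_middle {'centre': [0.4791, 0.0304, 0.001], 'confidence': 0.86}
tin_middle {'centre': [0.2622, 0.2752, 0.0014], 'confidence': 0.73}
shift mm [ 2.5 -0.7 93.3] turn [-0.    0.   -0.03] | now [ 0.481 -0.268  0.179] j [-0.65  0.29 -0.12  1.16  0.   -1.02] gap 0.0855
```

Emit:
move_arm:
  targets:
    - [[2,-1,40],[0,0,0],-1]
    - [[2,-1,75],[0,0,0],-1]
    - [[2,-1,93],[0,0,0],-1]
    - [[2,-1,93],[0,0,0],1]
    - [[2,-1,93],[0,0,0],1]

```text
clock: 26.65
tcp_pos: [0.48, -0.2714, 0.087]
orientation: [0.0, -0.179, 0.984, -0.001]
wrist_force: [-0.0, 0.3, -0.3]
finger_gap: 0.0512
grip_force: 0.0
```

Emit:
move_arm:
  targets:
    - [[0,0,0],[0,0,0],1]
    - [[0,0,0],[0,0,0],1]
    - [[0,0,0],[0,0,0],1]
    - [[0,0,0],[0,0,0],1]

```text
clock: 27.15
tcp_pos: [0.48, -0.2716, 0.0869]
orientation: [0.001, -0.179, 0.984, -0.0]
wrist_force: [0.7, 3.5, 6.3]
finger_gap: 0.0125
grip_force: 79.5
```

Emit:
move_arm:
  targets:
    - [[0,0,-15],[0,0,0],1]
    - [[0,0,-50],[0,0,0],1]
    - [[0,0,-90],[0,0,0],1]
    - [[0,0,-120],[0,0,0],1]
    - [[0,0,-120],[0,0,0],1]

```text
clock: 27.78
tcp_pos: [0.4802, -0.2726, 0.2081]
orientation: [0.001, -0.179, 0.984, -0.002]
wrist_force: [0.6, -0.4, -6.4]
finger_gap: 0.0128
grip_force: 78.3
```

```bash
python3 -c "
from h import *
ser(3)"
```

```text
Tx [ 0.011 -0.018 -0.013] mean last 2/3 -0.0158 y.z (sin tilt) 0.0027 F 6.09 t 27.925
```

Emit:
move_arm:
  targets:
    - [[0,0,0],[0.8,0,0],1]
    - [[0,0,0],[1.6,0,0],1]
    - [[0,0,0],[2.4,0,0],1]
    - [[0,0,0],[3,0,0],1]
    - [[0,0,0],[3,0,0],1]

```text
clock: 28.55
tcp_pos: [0.4759, -0.2681, 0.2015]
orientation: [0.044, -0.175, 0.951, -0.251]
wrist_force: [0.4, 0.5, -5.7]
finger_gap: 0.0124
grip_force: 78.8
```

```bash
python3 -c "
from h import *
ser(6)"
```

```text
Tx [-1.104 -1.112 -1.215 -1.183 -1.198 -1.217] mean last 2/3 -1.2034 y.z (sin tilt) -0.4996 F 5.41 t 28.85
```

Emit:
move_arm:
  targets:
    - [[0,0,0],[-0.8,0,0],1]
    - [[0,0,0],[-1.6,0,0],1]
    - [[0,0,0],[-2.5,0,0],1]
    - [[0,0,0],[-2.5,0,0],1]
    - [[0,0,0],[-2.5,0,0],1]

```text
clock: 29.48
tcp_pos: [0.4795, -0.2723, 0.2055]
orientation: [0.008, -0.178, 0.983, -0.044]
wrist_force: [0.2, 0.3, -5.6]
finger_gap: 0.0125
grip_force: 79.0
```

```bash
python3 -c "
from h import *
ser(6)"
```

```text
Tx [-0.296 -0.253 -0.276 -0.289 -0.23  -0.142] mean last 2/3 -0.2343 y.z (sin tilt) -0.0884 F 5.77 t 29.775
```

Emit:
move_arm:
  targets:
    - [[0,0,0],[-0.5,0,0],1]
    - [[0,0,0],[-1,0,0],1]
    - [[0,0,0],[-1,0,0],1]
    - [[0,0,0],[-1,0,0],1]
    - [[0,0,0],[-1,0,0],1]

```text
clock: 30.4
tcp_pos: [0.4792, -0.2709, 0.2063]
orientation: [-0.008, -0.179, 0.983, 0.042]
wrist_force: [0.3, -0.1, -5.7]
finger_gap: 0.0123
grip_force: 79.0
```

```bash
python3 -c "
from h import *
ser(6)"
```

```text
Tx [0.215 0.219 0.172 0.218 0.189 0.199] mean last 2/3 0.1945 y.z (sin tilt) 0.0865 F 6.0 t 30.7
```

Emit:
move_arm:
  targets:
    - [[0,0,0],[-0.8,0,0],1]
    - [[0,0,0],[-1.6,0,0],1]
    - [[0,0,0],[-2.5,0,0],1]
    - [[0,0,0],[-2.5,0,0],1]

```text
clock: 31.2
tcp_pos: [0.4793, -0.2738, 0.2]
orientation: [-0.049, -0.171, 0.95, 0.257]
wrist_force: [0.8, -0.9, -7.3]
finger_gap: 0.012
grip_force: 81.0
```

```bash
python3 -c "
from h import *
ser(6)"
```

```text
Tx [1.195 1.083 1.173 1.172 1.163 1.151] mean last 2/3 1.1648 y.z (sin tilt) 0.4951 F 5.34 t 31.5
```

Emit:
move_arm:
  targets:
    - [[0,0,0],[0.8,0,0],1]
    - [[0,0,0],[1.6,0,0],1]
    - [[0,0,0],[2.4,0,0],1]
    - [[0,0,0],[3,0,0],1]
    - [[0,0,0],[3,0,0],1]

```text
clock: 32.12
tcp_pos: [0.478, -0.2683, 0.2087]
orientation: [0.001, -0.18, 0.984, -0.001]
wrist_force: [0.1, 1.2, -5.8]
finger_gap: 0.0124
grip_force: 81.3
```

```bash
python3 -c "
from h import *
ser(3);go([.479,-.270,.087],201)"
```

```text
Tx [-0.027 -0.007  0.032] mean last 2/3 0.0125 y.z (sin tilt) 0.0001 F 5.83 t 32.275
shift mm [-1.0e-01  1.5e+00  1.2e+02] turn [ 0.    0.   -0.04] | now [ 0.479 -0.271  0.207] j [-0.66  0.27 -0.07  1.23  0.   -1.02] gap 0.0124
```

The middle and right tins agree and are linear in tilt. The left tin alone shows M = 2.48·sinθ − 0.08, a level bias after rocking, and transients. With the wrist above, a ball on the low side *reduces* the moment, so the left tin has the ball. I'll set the right tin down and go back.

Emit:
move_arm:
  targets:
    - [[0,0,45],[0,0,0],1]
    - [[0,0,85],[0,0,0],1]
    - [[0,0,105],[0,0,0],1]
    - [[0,0,113],[0,0,0],1]
    - [[0,0,117],[0,0,0],1]

```text
clock: 32.9
tcp_pos: [0.4797, -0.2723, 0.0887]
orientation: [-0.0, -0.179, 0.984, 0.0]
wrist_force: [-0.7, 0.2, -5.2]
finger_gap: 0.0124
grip_force: 81.5
```

Emit:
move_arm:
  targets:
    - [[0,0,2],[0,0,0],1]
    - [[0,0,3],[0,0,0],1]
    - [[0,0,3],[0,0,0],1]

```text
clock: 33.28
tcp_pos: [0.4799, -0.2719, 0.0869]
orientation: [0.001, -0.179, 0.984, -0.001]
wrist_force: [0.0, 0.2, -2.3]
finger_gap: 0.0128
grip_force: 82.0
```

Emit:
move_arm:
  targets:
    - [[0,0,0],[0,0,0],-1]
    - [[0,0,0],[0,0,0],-1]
    - [[0,0,0],[0,0,0],-1]
    - [[0,0,0],[0,0,0],-1]
    - [[0,0,0],[0,0,0],-1]

```text
clock: 33.9
tcp_pos: [0.4794, -0.2716, 0.086]
orientation: [0.0, -0.179, 0.984, -0.0]
wrist_force: [-0.5, 0.5, -0.6]
finger_gap: 0.0853
grip_force: 0.0
```

Emit:
move_arm:
  targets:
    - [[0,0,-30],[0,0,0],-1]
    - [[0,0,-70],[0,0,0],-1]
    - [[0,0,-110],[0,0,0],-1]

```text
clock: 34.28
tcp_pos: [0.4791, -0.2714, 0.1969]
orientation: [-0.0, -0.179, 0.984, 0.0]
wrist_force: [0.6, -0.9, 0.8]
finger_gap: 0.0854
grip_force: 0.0
```

```bash
python3 -c "
from h import *
go([.460,-.03,.195],181)"
```

```text
shift mm [-67.1 232.7   1.9] turn [ 0.   -0.    1.96] | now [ 0.479 -0.271  0.197] j [-0.66  0.28 -0.09  1.21 -0.   -1.02] gap 0.0854
```

Emit:
move_arm:
  targets:
    - [[-14,48,0],[0,0,0.4],-1]
    - [[-28,96,0],[0,0,0.8],-1]
    - [[-42,144,0],[0,0,1.2],-1]
    - [[-56,192,0],[0,0,1.6],-1]
    - [[-67,233,0],[0,0,1.96],-1]

```text
clock: 34.9
tcp_pos: [0.4596, -0.0282, 0.196]
orientation: [0.0, -0.008, 1.0, -0.0]
wrist_force: [0.7, 0.2, -0.1]
finger_gap: 0.0853
grip_force: 0.0
```

```bash
python3 -c "
from h import *
go([.438,.245,.18],161.2)"
```

```text
shift mm [ 17.3 273.5  16. ] turn [0.   0.   1.97] | now [ 0.46  -0.028  0.196] j [-0.24  0.11 -0.3   1.16  0.   -0.25] gap 0.0853
```

Emit:
move_arm:
  targets:
    - [[3,55,0],[0,0,0.4],-1]
    - [[7,110,0],[0,0,0.8],-1]
    - [[11,165,0],[0,0,1.2],-1]
    - [[14,220,0],[0,0,1.6],-1]
    - [[17,273.5,10],[0,0,1.97],-1]

```text
clock: 35.52
tcp_pos: [0.4385, 0.2454, 0.1867]
orientation: [0.001, 0.163, 0.987, 0.001]
wrist_force: [0.8, 0.2, 0.4]
finger_gap: 0.0858
grip_force: 0.0
```

Emit:
move_arm:
  targets:
    - [[0,0,0],[0,0,0],-1]
    - [[0,0,0],[0,0,0],-1]
    - [[0,0,0],[0,0,0],-1]

```text
clock: 35.9
tcp_pos: [0.4385, 0.2423, 0.1861]
orientation: [0.0, 0.163, 0.987, -0.0]
wrist_force: [-0.2, 0.1, -0.6]
finger_gap: 0.0853
grip_force: 0.0
```

```bash
python3 -c "
from h import *
p=env.read_camera('side')
for n in('tin_left_handle','tin_right','gum_pack'):
  for d in env.landmark_of(n,p)[:2]: print(n,d)
go([.438,.245,.086],161.2)"
```

```text
tin_right {'centre': [0.3438, -0.0864, -0.0045], 'confidence': 0.79}
tin_right {'centre': [0.3012, -0.2431, -0.0012], 'confidence': 0.67}
gum_pack {'centre': [0.4931, 0.1277, -0.001], 'confidence': 0.46}
shift mm [  1.4   2.3 100.1] turn [0. 0. 0.] | now [0.439 0.242 0.186] j [ 0.34  0.19 -0.23  1.15 -0.    0.67] gap 0.0855
```

Emit:
move_arm:
  targets:
    - [[1,2,40],[0,0,0],-1]
    - [[1,2,80],[0,0,0],-1]
    - [[1,2,100],[0,0,0],-1]
    - [[1,2,100],[0,0,0],1]
    - [[1,2,100],[0,0,0],1]

```text
clock: 36.72
tcp_pos: [0.4387, 0.2454, 0.0869]
orientation: [0.001, 0.163, 0.987, 0.0]
wrist_force: [0.3, 0.3, 0.2]
finger_gap: 0.0515
grip_force: 0.0
```

Emit:
move_arm:
  targets:
    - [[0,0,0],[0,0,0],1]
    - [[0,0,0],[0,0,0],1]
    - [[0,0,0],[0,0,0],1]
    - [[0,0,0],[0,0,0],1]

```text
clock: 37.22
tcp_pos: [0.4388, 0.2458, 0.0871]
orientation: [0.001, 0.162, 0.987, 0.0]
wrist_force: [0.4, -0.1, 5.8]
finger_gap: 0.0127
grip_force: 80.2
```

Emit:
move_arm:
  targets:
    - [[0,0,-15],[0,0,0],1]
    - [[0,0,-50],[0,0,0],1]
    - [[0,0,-90],[0,0,0],1]
    - [[0,0,-130],[0,0,0],1]
    - [[0,0,-145],[0,0,0],1]

```text
clock: 37.85
tcp_pos: [0.4385, 0.2458, 0.2331]
orientation: [0.001, 0.162, 0.987, 0.001]
wrist_force: [0.5, -0.3, -6.0]
finger_gap: 0.0125
grip_force: 78.6
```

```bash
python3 -c "
from h import *
ser(4)"
```

```text
Tx [-0.107 -0.12  -0.042 -0.105] mean last 2/3 -0.0892 y.z (sin tilt) -0.0016 F 6.0 t 38.05
```

Emit:
move_arm:
  targets:
    - [[0,0,0],[0.5,0,0],1]
    - [[0,0,0],[0.5,0,0],1]
    - [[0,0,0],[0.5,0,0],1]
    - [[0,0,0],[0.5,0,0],1]
    - [[0,0,0],[0.5,0,0],1]

```text
clock: 38.67
tcp_pos: [0.4377, 0.2452, 0.2309]
orientation: [-0.007, 0.162, 0.986, -0.043]
wrist_force: [-0.9, -0.4, -6.3]
finger_gap: 0.0128
grip_force: 78.7
```

```bash
python3 -c "
from h import *
ser(6)"
```

```text
Tx [-0.135  0.099 -0.206 -0.162 -0.128 -0.15 ] mean last 2/3 -0.1617 y.z (sin tilt) -0.0871 F 5.57 t 38.975
```

Emit:
move_arm:
  targets:
    - [[0,0,0],[-0.5,0,0],1]
    - [[0,0,0],[-0.5,0,0],1]
    - [[0,0,0],[-0.5,0,0],1]

```text
clock: 39.35
tcp_pos: [0.4378, 0.2453, 0.231]
orientation: [-0.0, 0.163, 0.987, -0.001]
wrist_force: [-0.4, -0.2, -5.7]
finger_gap: 0.0126
grip_force: 79.0
```

```bash
python3 -c "
from h import *
go([.646,-.107,.19],185)"
```

```text
shift mm [-310.2 -266.8   41.4] turn [-0.01 -0.   -2.37] | now [0.438 0.245 0.231] j [ 0.35  0.17 -0.14  1.26 -0.    0.68] gap 0.0126
```

Confirmed: a level bias of −0.09 N m, and the +5° reading is again reduced. I'll carry the left tin to the mat.

Emit:
move_arm:
  targets:
    - [[-20,-17,0],[0,0,-0.2],1]
    - [[-55,-47,0],[0,0,-0.5],1]
    - [[-95,-82,0],[0,0,-0.8],1]
    - [[-135,-117,0],[0,0,-1.1],1]
    - [[-175,-151,0],[0,0,-1.4],1]

```text
clock: 39.98
tcp_pos: [0.5563, 0.0451, 0.2307]
orientation: [-0.0, 0.04, 0.999, -0.0]
wrist_force: [-0.2, 1.0, -5.8]
finger_gap: 0.0124
grip_force: 79.0
```

```bash
python3 -c "
from h import *
go([.646,-.107,.19],185)"
```

```text
shift mm [-101.5 -144.5   40.8] turn [-0.   -0.   -0.96] | now [0.556 0.045 0.231] j [-0.06  0.28  0.    1.29 -0.    0.02] gap 0.0124
```

Emit:
move_arm:
  targets:
    - [[-28,-40,5],[0,0,-0.3],1]
    - [[-55,-78,15],[0,0,-0.6],1]
    - [[-80,-112,28],[0,0,-0.8],1]
    - [[-95,-134,37],[0,0,-0.96],1]
    - [[-101.5,-144.5,41],[0,0,-0.96],1]

```text
clock: 40.6
tcp_pos: [0.645, -0.107, 0.1882]
orientation: [-0.001, -0.042, 0.999, 0.0]
wrist_force: [-0.1, -0.2, -6.0]
finger_gap: 0.0128
grip_force: 79.1
```

Emit:
move_arm:
  targets:
    - [[0,0,0],[0,0,0],1]
    - [[0,0,0],[0,0,0],1]
    - [[0,0,0],[0,0,0],1]
    - [[0,0,0],[0,0,0],1]
    - [[0,0,0],[0,0,0],1]

```text
clock: 41.22
tcp_pos: [0.6446, -0.1055, 0.1903]
orientation: [0.0, -0.043, 0.999, -0.0]
wrist_force: [-0.3, -0.4, -6.3]
finger_gap: 0.0122
grip_force: 79.1
```

```bash
python3 -c "
from h import *
p=env.read_camera('side')
cv2.imwrite('pics/end.png',p['pixels'][:,:,::-1])
go([.646,-.107,.19],185)
for n in('tin_left','tin_middle','tin_right','coin_mat'):
  print(n,[(np.round(d['centre'],3).tolist(),round(d['confidence'],2)) for d in env.landmark_of(n,p)])"
```

```text
shift mm [-1.3 -1.5  0.2] turn [-0.    0.   -0.01] | now [ 0.645 -0.106  0.19 ] j [-0.29  0.48  0.19  1.28 -0.   -0.37] gap 0.0124
tin_left [([0.645, -0.101, 0.1], 0.65)]
tin_middle [([0.262, 0.273, 0.001], 0.62), ([0.479, 0.029, 0.001], 0.61)]
tin_right [([0.478, -0.271, 0.002], 0.85), ([0.339, -0.087, -0.002], 0.69), ([0.303, -0.241, 0.003], 0.65)]
coin_mat [([0.646, -0.107, -0.002], 0.71)]
```

View pics/end.png

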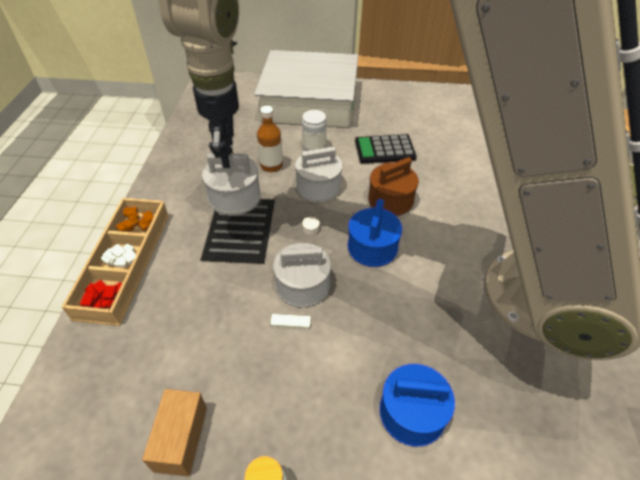

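The left tin hangs level over the mat at px (232,185). The middle tin (302,275) and right tin (318,175) are in their places, and the bystanders are undisturbed. Handing in.

```bash
python3 -c "
from workcell import env
print(env.hand_in())"
```

```text
the job is handed in; nothing more can be done
None
```

I handed the job in with the left tin, the one that rattles, held level about 10 cm above the centre of the coin mat, and the middle and right tins back in their places; the hand-in gave no verdict.

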